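Put the stray heat-gun nozzle back in its hole of the graded rack

ROBOT

A 6-joint arm with a two-finger parallel gripper is mounted at the origin on the work surface. World frame = base frame: x ahead of the robot, y to its left, z up, the work surface at z = 0. Lengths are in mm, angles in rad, forces in N, time in s.
With the tool pointing down it reaches from about 300 to 775 mm from the base axis. Payload 14.6 kg.
Tool frame: the origin (TCP) lies on the centre line of the jaws, within the pads' length; the fingertips stand 19 mm ahead of it and the grasp point (between the pads) is the TCP (bot.tip_reach is the distance from the TCP to the fingertips, in mm); z points along the fingers, y is the line along which they close (so a half turn about z gives the same grasp; the last joint's range is limited). The gripper opens to 85 mm and grips with 20 to 120 N. Pads are 22 mm wide; open, the fingers measure 114 mm over their backs; the gripper's body (76 mm by 85 mm) begins 54 mm behind the grasp point. The pads swing forward as they close: fully open they stand 13 mm farther back than shut.
Start: joints at [1.161, 0.3, 1.521, -0, 1.321, -0.067], TCP at [184.866, 517.99, 250.281] pointing down, gripper open.
Joint ranges: [-3.03, 3.03], [-0.79, 2.21], [0.23, 2.52], [-1.04, 4.18], [0, 3.07], [-2.55, 2.55]. Speed limits (rad/s): [2.22, 2.22, 2.57, 3.14, 3.14, 3.14].

INTERFACE

Orientations are given as a unit quaternion [w, x, y, z].
In Python, from rig import bot gives the robot as it stands. Calls block until the motion is done:
- bot.move_to(position, orientation): joint-space move of the TCP to a pose.
- bot.servo_line(position, attitude=None, speed=150, until_force=None): straight line of the TCP; attitude=None keeps the orientation; speed is the mean speed in mm/s. With until_force (N) it stops when the force on the tool has changed by that much, and returns True; else False.
- bot.move_joints(angles): joint-space move.
- bot.move_gripper(opening, grip_force=None): finger opening in mm; grip_force is the grip in N (None keeps the last); returns when the fingers have stopped.
- bot.dwell(seconds).
- bot.ik(position, orientation): joint angles nearest the present ones, or None.
- bot.read_state(): the state.
- bot.read_camera(name): name is "scene" or "top" or "wrist"; returns a dict with "image" (480x640x3 uint8, blue, green, red), "depth" (480x640 float32, mm along the optical axis (not along the pixel's ray), 0 where there is no reading), "fovy" (degrees; the focal length in pixels is half the picture's height over the tangent of half this angle, whatever the lens; pixels are square), "cx", "cy" (the principal point, pixels), "eye" and "attitude" of the camera in the world; the wrist camera has in their place "mount" (4x4, takes a point from camera to tool coordinates, whose origin is the TCP and whose axes are the flange's). Camera axes: x right, y down, z forward; pixel columns grow to the right and rows downward; lengths in mm; the calibration is good to about 2 mm. A picture is of the moment at which its call begins: read the wrist's pose just before it.
A pose or a line that the arm cannot do raises bot.MotionError and nothing moves.
- bot.finish_job(): hands the job in; it is judged then, once.
The state is a dict: "clock": time; "joint_positions": joint angles; "qvel": joint speeds; "effort": joint torques, N m; "ee_pos": TCP position; "tool_rot": TCP orientation; "ft_force": force on the tool from outside, world axes, zero at the start; "moment": the same for the moment, N m; "grip_width": finger opening in mm; "grip_force": force on a finger pad.
Only numpy, scipy, OpenCV 4.12 (cv2) and the standard library are available. Lean on these libraries where they do the work, as an engineer would, in place of code of your own. Each camera call takes 0.05 s, during which the arm holds its last target. There are 200 camera calls.

TASK

One of the three heat-gun nozzles has been left standing out on the gold card, while the other two stand in the grey tray. Put the stray one stem down into the hole of the graded wooden rack that matches its stem, feeling gently for the hole because the wooden block has slack in its black cradle, and press it fully home until its shoulder rests on the wood, without forcing it, then let go. Leave the two in the tray and everything else on the table where they are.

Things in the scene. Friction and masses are not known exactly. Their poses are not given: they have to be found in the camera images.
- rack: the black cradle of the graded rack, fixed to the table, 55 by 258 mm, rim 18 mm. Origin under its centre on the table, y along the row of holes, z up. On its 5 mm floor sits a wooden block 44 mm (x) by 216 mm (y) by 50 mm high, centred in x and square to it, but stuck with its middle up to 15 mm either way from the cradle's middle along y: this shift is not measured and must be felt or seen
- rack_wood (a point): point above the cradle's middle (not the block's) at the height of the wood's top, 55 mm over the table. Axes as the cradle. The block has five upright round holes in a row, 42 mm apart, the third at the block's middle; towards +y they are for stems of 10, 14, 18, 22, 26 mm, each hole 1 mm wider than its stem with a 1 mm chamfer. The block does not move
- rack_plug (a point): point above the cradle's middle, 16 mm below the wood's top: where the top of each hole's rubber plug starts. A plug slides down stiffly under about 5 N, at most 20 mm, and stays there. A nozzle is home when its shoulder lies on the wood, foot 34 mm below the wood's top. Over 40 N on wood and plug, wedging side forces added up, spoils them: push with 15 N at most
- nozzle_small_mid (a point): plain steel heat-gun nozzle with a 14 mm stem; this point is its centre, half-way up its 66 mm. It stands on its stem: 14 mm across, 34 mm long, foot chamfered 1 mm; then a step out (the shoulder) to a round body 26 mm across and 32 mm high, to grip. 40 to 85 g. Its z axis points up. Any of the three may be the stray
- nozzle_medium_mid (a point): plain steel heat-gun nozzle with a 18 mm stem; this point is its centre, half-way up its 66 mm. It stands on its stem: 18 mm across, 34 mm long, foot chamfered 1 mm; then a step out (the shoulder) to a round body 30 mm across and 32 mm high, to grip. 40 to 85 g. Its z axis points up. Any of the three may be the stray
- nozzle_large_mid (a point): plain steel heat-gun nozzle with a 22 mm stem; this point is its centre, half-way up its 66 mm. It stands on its stem: 22 mm across, 34 mm long, foot chamfered 1 mm; then a step out (the shoulder) to a round body 34 mm across and 32 mm high, to grip. 40 to 85 g. Its z axis points up. Any of the three may be the stray
- nozzle_small: the same nozzle as the point nozzle_small_mid, given at the centre of its foot
- nozzle_medium: the same nozzle as the point nozzle_medium_mid, given at the centre of its foot
- nozzle_large: the same nozzle as the point nozzle_large_mid, given at the centre of its foot
- tray: fixed grey open tray 104 by 164 mm, rim 14 mm high; origin under its centre, y along its length. Two nozzles stand in it within 50 mm of its centre; the third, the stray, stands more than 90 mm from its centre on the flat gold card
- cup: paper cup, 76 mm across, 88 mm high; origin under its centre
- cutters: side cutters with blue handles lying flat, about 135 mm long and 15 mm high
- spool: small solder spool standing on its flange, 50 mm across, 40 mm high
- screwdriver: screwdriver lying flat, 160 mm long
- disc: round black circuit disc, 34 mm across, 8 mm high

How it is judged:
By the outcome, as a careful person would: the job done as asked, in the order asked, and still so for the second after the job is handed in, with the robot touching nothing.
It also fails if it takes over 72 s, if anything falls off the work surface, if the arm or the gripper's body presses on something with over 40 N, if the wrist force passes 120 N, or if a joint passes its speed limit or range.

## Working session

There is one attempt and no reset: what is moved stays moved. The work goes in short steps, each a Python script; the robot and the scene stay as the last script left them, time stands still between calls to the robot, and variables do not carry over. Pictures are saved under pics/ and viewed, at most 10 in all, crops included, and the job is handed in when it is done.

```bash
ls; mkdir -p pics
python3 - <<'E'
from rig import bot
import cv2,pickle
d={}
for n in("top","scene"):
    c=bot.read_camera(n); d[n]=c; cv2.imwrite(f"pics/{n}1.png",c["image"])
    print(n,{k:v for k,v in c.items() if k not in("image","depth")})
pickle.dump(d,open("cams.pkl","wb"))
s=bot.read_state();print(s)
E
```

```text
pics
top {'fovy': 50.361809657240904, 'cx': 320.90655547636294, 'cy': 238.47786358095533, 'eye': array([ 368.77507979,  108.67414685, 1150.5179551 ]), 'attitude': array([ 0.06799468, -0.69613374,  0.71192635, -0.06273287])}
scene {'fovy': 45.72308161188407, 'cx': 323.27640622290335, 'cy': 243.3287091471946, 'eye': array([1113.33197544, -365.18273602,  682.83722257]), 'attitude': array([-0.36860311,  0.82973263,  0.38162397, -0.17331662])}
{'clock': 0.1, 'joint_positions': array([ 1.16139543e+00,  3.00390836e-01,  1.52153632e+00, -1.55878025e-06,
        1.32069515e+00, -6.65816459e-02]), 'qvel': array([-0.00263783, -0.00019515, -0.0010387 , -0.00041586, -0.0020327 ,
       -0.00036449]), 'effort': array([ 1.46375740e-03, -5.44374597e+01, -3.62371051e+01, -1.08910963e-04,
        3.01224361e-03, -5.60519345e-05]), 'ee_pos': array([184.79450071, 517.81827669, 249.78426819]), 'tool_rot': array([-1.20636412e-04,  1.70571273e-01,  9.85345206e-01, -5.00490510e-04]), 'ft_force': array([-0.24789059,  0.34472208,  1.18403873]), 'moment': array([-0.04120476, -0.00912863,  0.00081225]), 'grip_force': 0.0, 'grip_width': 85.38134940908796}
```

View pics/top1.png

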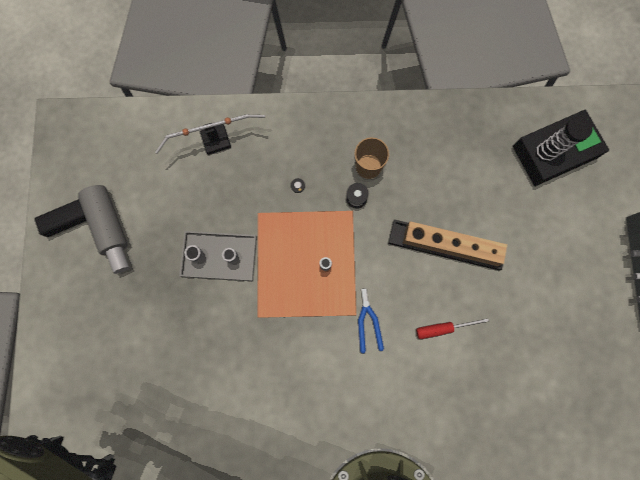

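View pics/scene1.png

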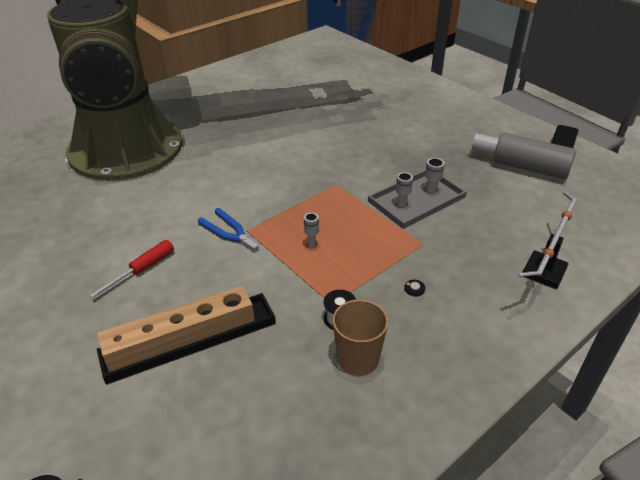

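The top view shows the stray at about (326,264) on the card, the tray nozzles at (193,254) and (230,256), and the rack holes running from (418,233) for the largest to (494,251) for the smallest. The scene view agrees, and the stray looks like the small nozzle. I'll turn these into positions and check with the wrist camera.

```bash
cat > h.py <<'E'
import numpy as np, cv2
from scipy.spatial.transform import Rotation as R
from rig import bot
def rot(q): return R.from_quat(np.roll(q,-1)).as_matrix()
def cam_pose(c,s=None):
    if "mount" in c:
        T=np.eye(4);T[:3,:3]=rot(s["tool_rot"]);T[:3,3]=s["ee_pos"];return T@c["mount"]
    T=np.eye(4);T[:3,:3]=rot(c["attitude"]);T[:3,3]=c["eye"];return T
def f(c): return 240/np.tan(np.radians(c["fovy"]/2))
def on_plane(c,T,uv,z):
    uv=np.atleast_2d(uv).astype(float)
    d=np.c_[(uv[:,0]-c["cx"])/f(c),(uv[:,1]-c["cy"])/f(c),np.ones(len(uv))]@T[:3,:3].T
    return T[:3,3]+d*((z-T[2,3])/d[:,2])[:,None]
def cloud(c,T):
    v,u=np.mgrid[:480,:640]; z=c["depth"]
    P=np.stack([(u-c["cx"])/f(c)*z,(v-c["cy"])/f(c)*z,z],-1)
    return P@T[:3,:3].T+T[:3,3]
def down(yaw):  # tool z down, tool y axis at angle yaw in world
    y=np.array([np.cos(yaw),np.sin(yaw),0]);z=np.array([0,0,-1.]);x=np.cross(y,z)
    return np.roll(R.from_matrix(np.c_[x,y,z]).as_quat(),1)
def snap(name):
    s=bot.read_state();c=bot.read_camera("wrist");cv2.imwrite(f"pics/{name}.png",c["image"]);return c,cam_pose(c,s),s
E
python3 - <<'E'
from h import *
import pickle
d=pickle.load(open("cams.pkl","rb"));c=d["top"];T=cam_pose(c);P=cloud(c,T)
print("px",f(c))
for uv in[(326,264),(193,254),(230,256)]:
    u,v=uv;w=P[v-14:v+15,u-14:u+15].reshape(-1,3);m=w[(w[:,2]>50)&(w[:,2]<80)]
    print(uv,on_plane(c,T,uv,66).round(1),len(m),m.min(0).round(1),m.max(0).round(1))
H=on_plane(c,T,[(418.5,233),(437,238),(456,242.5),(474.5,247),(494,251)],55);print(H.round(1))
w=bot.read_camera("wrist");print(w["mount"].round(3),w["fovy"],w["cx"],w["cy"],[bot.read_state()["tool_rot"]])
E
```

```text
px 510.4674819944506
(326, 264) [[516.1 104.9  66. ]] 125 [506.1  96.1  51.5] [532.2 120.   70.6]
(193, 254) [[544.4 390.8  66. ]] 217 [531.3 377.2  50.8] [564.7 410.8  71.6]
(230, 256) [[538.2 310.9  66. ]] 167 [526.9 300.2  50.4] [555.9 328.4  71.6]
[[ 581.2  -98.7   55. ]
 [ 569.2 -138.3   55. ]
 [ 558.3 -178.9   55. ]
 [ 547.4 -218.2   55. ]
 [ 537.7 -259.7   55. ]]
[[-0.00000e+00 -9.50000e-01 -3.13000e-01  8.02560e+01]
 [ 1.00000e+00 -0.00000e+00  1.00000e-03  1.09400e+00]
 [-1.00000e-03 -3.13000e-01  9.50000e-01 -1.23452e+02]
 [ 0.00000e+00  0.00000e+00  0.00000e+00  1.00000e+00]] 59.40708798706732 317.7541923268919 237.07132035161698 [array([-1.09531357e-04,  1.70557195e-01,  9.85347677e-01, -4.32318471e-04])]
```

Depth pixel counts of 125, 167 and 217 match 26, 30 and 34 mm bodies, so the stray is the small nozzle with the 14 mm stem. Its hole is at about (547,-218). Next I'll look at both with the wrist camera.

Run:
```python
from h import *
import pickle
print(getattr(bot,"tip_reach",None))
q=down(1.307)
bot.move_to([547.4,-218.2,190],q);bot.dwell(.3);a=snap("rackw")
bot.move_to([516,105,200],q);bot.dwell(.3);b=snap("strayw")
pickle.dump((a,b),open("w.pkl","wb"))
print(bot.read_state()["clock"],b[2]["ee_pos"],b[2]["ft_force"])
cv2.imwrite("pics/both.png",cv2.resize(np.hstack([a[0]["image"],b[0]["image"]]),(800,300)))
```

```text
19.0
4.975 [516.16265837 104.45836284 199.94523168] [ 0.10949895 -0.40212313  0.22745604]
```

View pics/both.png

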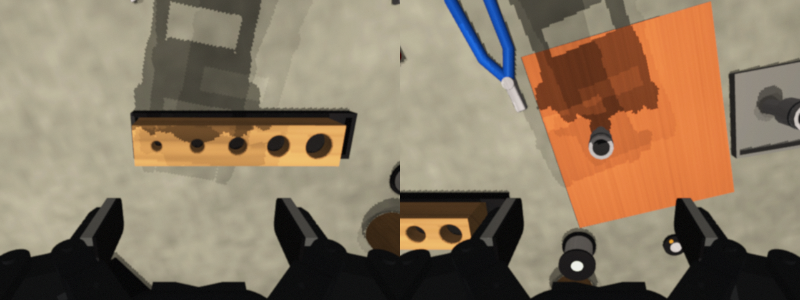

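The left half shows the rack in the wrist camera, with the 14 mm hole at about (197,145). The right half shows the stray at about (601,148). I'll fit circles to both using the depth.

Run:
```python
from h import *
import pickle
a,b=pickle.load(open("w.pkl","rb"))
c,T,s=a;P=cloud(c,T);
wood=P[225:240,330:365].reshape(-1,3);print("wood z",np.median(P[250:258,230:500,2]),P[250:258,230:500,2].std())
m=((P[...,2]<np.median(P[250:258,230:500,2])-3)).astype(np.uint8);m[:205]=0;m[260:]=0;m[:,:218]=0;m[:,545:]=0
n,l,st,ce=cv2.connectedComponentsWithStats(m)
H=[]
for i in range(1,n):
    if st[i,4]<30: continue
    v,u=np.nonzero(l==i);Q=on_plane(c,T,np.c_[u,v],55)
    cnt=cv2.findContours((l==i).astype(np.uint8),0,1)[0][0];
    print(st[i],Q.mean(0).round(2),"d",2*np.sqrt(st[i,4]/np.pi)*250/f(c)); H.append(Q.mean(0))
H=np.array(H)[:,:2];H=H[np.argsort(H[:,1])];print(np.linalg.norm(np.diff(H,axis=0),axis=1),np.arctan2(*(H[-1]-H[0])[::-1]))
c,T,s=b;P=cloud(c,T)
w=np.zeros((480,640),bool);w[200:270,285:360]=1
z=P[...,2];print("zmax",np.percentile(z[w],99.5))
m=w&(z>30);v,u=np.nonzero(m);print(m.sum(),P[m].min(0),P[m].max(0))
m=w&(z>62);v,u=np.nonzero(m);Q=on_plane(c,T,np.c_[u,v],66).astype(np.float32)
print("top circ",cv2.minEnclosingCircle(Q[:,:2]),m.sum(),Q.mean(0))
img=np.hstack([cv2.resize(a[0]["image"][190:280,210:550],None,fx=2.3,fy=2.3)]);i2=cv2.resize(b[0]["image"][180:290,260:380],None,fx=3,fy=3)
o=np.zeros((600,800,3),np.uint8);o[:img.shape[0],:img.shape[1]]=img;o[220:220+i2.shape[0],:i2.shape[1]]=i2
mm=cv2.resize((m*255).astype(np.uint8)[180:290,260:380],None,fx=3,fy=3);o[220:220+mm.shape[0],400:400+mm.shape[1]]=mm[...,None]
cv2.imwrite("pics/crop.png",o)
```

```text
wood z 54.98046640379633 16.665858900901696
[ 489  214   41   39 1186] [582.   -98.51  55.  ] d 23.091940836568398
[427 217  35  33 889] [ 571.17 -138.75   55.  ] d 19.99258596543176
[366 220  28  27 600] [ 560.28 -178.95   55.  ] d 16.424558971333767
[304 223  23  21 369] [ 549.32 -219.08   55.  ] d 12.880457076623276
[242 226  17  16 194] [ 538.53 -259.39   55.  ] d 9.339399575289193
[41.7300308  41.60070798 41.6529035  41.67642659] 1.306872788475891
zmax 68.16086065459027
1613 [439.08072763  93.95454342  33.05688359] [533.5803456  126.48886284 323.40219586]Traceback (most recent call last):
  File "<stdin>", line 20, in <module>
cv2.error: OpenCV(4.12.0) /io/opencv/modules/imgproc/src/shapedescr.cpp:201: error: (-215:Assertion failed) count >= 0 && (depth == CV_32F || depth == CV_32S) in function 'minEnclosingCircle'
```

Run:
```python
from h import *
import pickle
a,b=pickle.load(open("w.pkl","rb"))
c,T,s=b;P=cloud(c,T)
w=np.zeros((480,640),bool);w[200:270,285:360]=1
z=P[...,2]
m=w&(z>61)&(z<80);v,u=np.nonzero(m);Q=np.ascontiguousarray(on_plane(c,T,np.c_[u,v],66)[:,:2].astype(np.float32))
print("top circ",cv2.minEnclosingCircle(Q),m.sum(),Q.mean(0))
g=b[0]["image"]
i2=cv2.resize(g[190:280,260:380],None,fx=4,fy=4);mm=cv2.resize((m*255).astype(np.uint8)[190:280,260:380],None,fx=3,fy=3)
o=np.zeros((600,800,3),np.uint8);o[:360,:480]=i2;o[:270,480-0:480+320]=mm[:,:320,None]
o[370:370+207,:782]=cv2.resize(a[0]["image"][190:280,210:550],None,fx=2.3,fy=2.3)
cv2.imwrite("pics/crop.png",o)
```

```text
top circ ((520.2794799804688, 107.15735626220703), 13.613513946533203) 1239 [520.0791  107.01338]
```

View pics/crop.png

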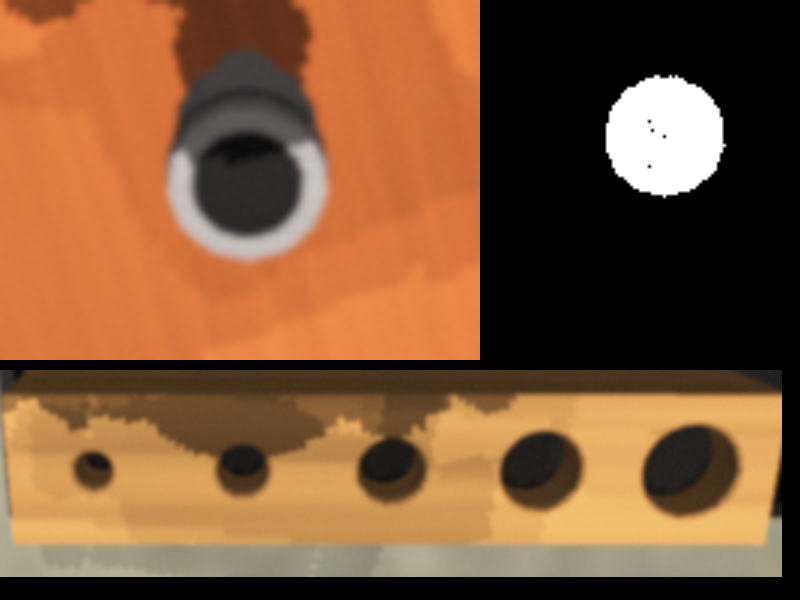

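The stray's top is a 27 mm circle at (520.2,107.1), which confirms the small nozzle. The 14 mm hole is the second from the left in the crop, at (549.3,-219.1). Grasping now.

Run:
```python
from h import *
q=down(1.307)
bot.move_gripper(60)
bot.move_to([520.2,107.1,120],q)
print(bot.servo_line([520.2,107.1,58],q,speed=80,until_force=6))
s=bot.read_state();print(s["ee_pos"],s["ft_force"])
bot.move_gripper(10,60);bot.dwell(.2)
s=bot.read_state();print(s["ee_pos"],s["ft_force"],s["grip_width"],s["grip_force"])
bot.servo_line([520.2,107.1,120],q,speed=100)
bot.dwell(.3)
c,T,s=snap("held");print(s["clock"],s["ee_pos"],s["ft_force"],s["moment"],s["grip_width"],s["grip_force"])
import pickle;pickle.dump((c,T,s),open("held.pkl","wb"))
```

```text
False
[520.49599139 107.13786679  58.44320941] [0.22892743 0.69901276 0.00493475]
[520.49645181 107.11133968  58.48184603] [-0.71511645  0.2758539   5.91932256] 23.720062812611697 58.850576877593994
8.375 [520.06922049 107.08030618 119.59842627] [-0.84297918 -0.16749605 -0.94913102] [ 0.02915276 -0.01399052  0.04998513] 24.640098650327992 58.775712847709656
```

View pics/held.png

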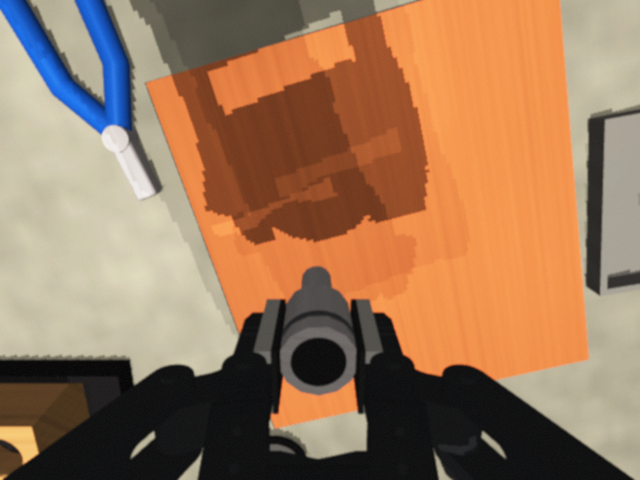

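The nozzle is held upright at about (318,360). I'll measure it in the hand, then go over the hole and lower it gently.

Run:
```python
from h import *
import pickle
c,T,s=pickle.load(open("held.pkl","rb"));P=cloud(c,T)
R_=rot(s["tool_rot"]);loc=(P-s["ee_pos"])@R_   # tool coords
w=np.zeros((480,640),bool);w[310:400,282:356]=1
m=w&(loc[...,2]<-4)&(loc[...,2]>-15)
v,u=np.nonzero(m);print("ztop",np.percentile(loc[...,2][m],[5,50,95]))
n=m.sum();Q=on_plane(c,T,np.c_[u,v],s["ee_pos"][2]+7.5)-s["ee_pos"];q=Q@R_
x=np.ascontiguousarray(q[:,:2].astype(np.float32));print(n,cv2.minEnclosingCircle(x),x.mean(0),x.min(0),x.max(0))
# stem axis check: bottom part pixels
g=cv2.cvtColor(c["image"],cv2.COLOR_BGR2HSV)
```

```text
ztop [-8.51830324 -7.49576409 -5.70887711]
4554 ((-0.6511054039001465, 3.170865058898926), 16.144813537597656) [0.9218916 1.4250118] [-13.045056 -10.430994] [14.557225 13.516963]
```

Run:
```python
from h import *
q=down(1.307)
p=np.array([549.0,-220.3])
bot.servo_line([520.2,107.1,150],q,speed=150)
bot.move_to([*p,135],q)
bot.dwell(.3);s=bot.read_state();print(s["ee_pos"],s["ft_force"],s["moment"])
h=bot.servo_line([*p,100],q,speed=15,until_force=4);s=bot.read_state()
print(h,s["ee_pos"],s["ft_force"],s["moment"],s["clock"])
```

```text
[ 549.2146014  -219.66916782  135.09759507] [-0.36920418  0.11789497 -1.36571035] [ 0.02132367  0.03017419 -0.01153557]
True [ 548.94005708 -219.93131214  100.32573255] [ 0.66376174  1.96020507 -0.1388114 ] [ 0.12714355 -0.23512044 -0.02738003] 12.425
```

It dropped straight into the hole, with the foot 13 mm deep. Next I'll relieve the side force and press down in small steps with a force guard.

Run:
```python
from h import *
q=down(1.307); p=np.array([549.0,-220.3]); F0=np.array([-.4,.1,-1.3])
def avg(n=5):
    L=[]
    for _ in range(n): bot.dwell(.03);L.append(bot.read_state())
    return np.mean([l["ft_force"] for l in L],0)-F0,L[-1]
def relieve(z,k=5):
    global p
    for i in range(k):
        F,s=avg();print("  F",F.round(2),"pos",s["ee_pos"].round(2),"M",s["moment"].round(3))
        n=np.linalg.norm(F[:2])
        if n<1.2: break
        p=p+F[:2]/n*min(.3,.12*n)
        bot.servo_line([*p,z],q,speed=10)
relieve(100)
for z in (96,92,88,84,81):
    h=bot.servo_line([*p,z],q,speed=15,until_force=12);print(z,h)
    relieve(z,3)
    F,s=avg(2)
    if h or F[2]>13: break
print(p,s["clock"],F,s["ee_pos"],s["grip_width"])
```

```text
F [1.54 0.34 0.73] pos [ 548.89 -219.82  100.12] M [ 0.017 -0.166 -0.024]
  F [1.01 1.88 0.84] pos [ 549.14 -220.13   99.87] M [ 0.458 -0.2    0.028]
  F [0.81 1.06 0.17] pos [ 549.24 -220.1    99.94] M [ 0.157 -0.057 -0.068]
  F [0.33 0.22 0.95] pos [ 549.39 -219.96  100.02] M [-0.035 -0.029 -0.01 ]
96 False
  F [ 0.74 -0.81  2.1 ] pos [ 549.41 -219.91   95.98] M [-0.042 -0.044  0.049]
92 False
  F [ 1.01 -0.64  1.28] pos [ 549.35 -219.9    91.85] M [-0.036 -0.123  0.017]
88 False
  F [ 0.59 -0.15  1.54] pos [ 549.3  -219.87   87.79] M [-0.061 -0.027 -0.01 ]
84 False
  F [0.3  0.12 1.75] pos [ 549.32 -219.89   83.83] M [-0.002 -0.051 -0.03 ]
81 False
  F [0.38 0.51 2.23] pos [ 549.37 -219.88   80.88] M [0.047 0.021 0.024]
[ 549.40340442 -219.90746295] 17.025 [-0.51184336 -0.32594541  1.39530241] [ 549.34856417 -219.89744881   80.87295964] 24.30077802661938
```

Run:
```python
from h import *
q=down(1.307); p=[549.4,-219.9]
for z in (80,79.5,79,78.5,78,77.5):
    h=bot.servo_line([*p,z],q,speed=5,until_force=8)
    a=bot.read_state();bot.dwell(.1);s=bot.read_state();print(z,h,s["ee_pos"].round(2),a["ft_force"].round(2),s["ft_force"].round(2))
    if h or s["ft_force"][2]>8: break
c,T,s=snap("in");print(s["clock"],s["grip_width"])
import pickle;pickle.dump((c,T,s),open("in.pkl","wb"))
P=cloud(c,T);loc=(P-s["ee_pos"])@rot(s["tool_rot"])
w=np.zeros((480,640),bool);w[310:400,282:356]=1
m=w&(loc[...,2]<-3)&(loc[...,2]>-15);print("ztop",np.percentile(loc[...,2][m],[5,50,95]),"world",np.median(P[m],0))
cv2.imwrite("pics/in_c.png",cv2.resize(c["image"][200:440,160:480],(800,600)))
```

```text
80 False [ 549.44 -219.91   80.11] [-1.03  1.    4.41] [-0.11 -0.27  4.18]
79.5 False [ 549.49 -219.92   79.68] [-1.44  0.31  5.65] [-0.21  1.13  6.2 ]
79 False [ 549.54 -219.95   79.61] [-4.23  2.05 10.77] [-2.54  2.31 10.33]
18.175 24.189147186287922
ztop [-8.53649452 -7.50978051 -4.95214379] world [ 548.56613751 -218.27935517   87.12199846]
```

View pics/in_c.png

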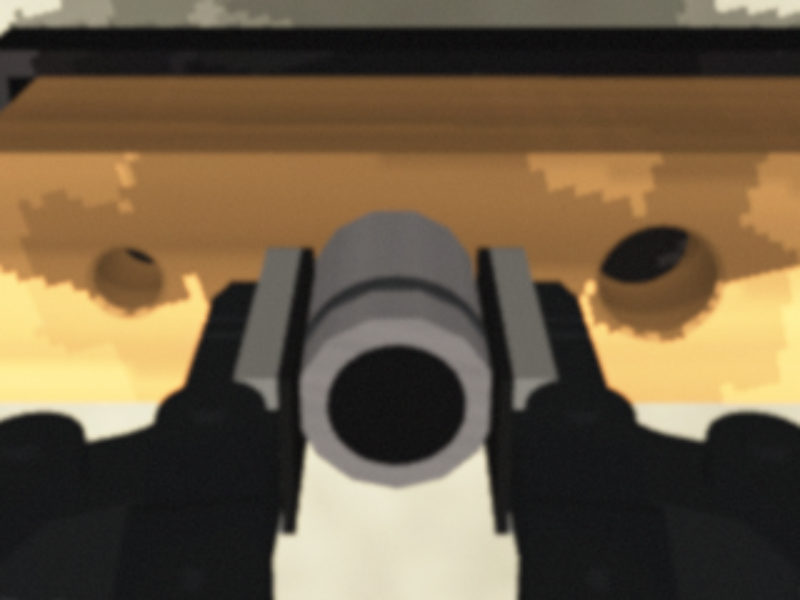

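The shoulder is on the wood: the nozzle top is at 87.1 mm against 87 expected, and it stopped hard at about 11 N. I'll let go, back off and verify.

Run:
```python
from h import *
q=down(1.307); p=[549.45,-219.92]
bot.move_gripper(30);bot.dwell(.1)
s=bot.read_state();print(s["ee_pos"],s["ft_force"],s["grip_width"],s["grip_force"])
bot.move_gripper(60)
bot.servo_line([*p,180],q,speed=80);bot.move_to([*p,220],q);bot.dwell(.3)
c,T,s=snap("done");P=cloud(c,T)
m=(np.hypot(P[...,0]-549.4,P[...,1]+219.9)<12)&(P[...,2]>70)&(P[...,2]<110);print("top z",np.percentile(P[...,2][m],[5,50,95]),P[m].mean(0),m.sum())
w=(np.hypot(P[...,0]-549.4,P[...,1]+219.9)<80)&(abs(P[...,2]-55)<4);print("wood",np.median(P[...,2][w]))
print(s["clock"],s["ft_force"])
t=bot.read_camera("top");g=np.zeros((600,800,3),np.uint8);g[:300,:400]=cv2.resize(c["image"],(400,300));g[300:,:]=t["image"][150:360,150:550][:, :].repeat(1,0)[:0].shape[0] or cv2.resize(t["image"][150:360,120:520],(800,420))[:300]
cv2.imwrite("pics/fin.png",g)
```

```text
[ 549.29129567 -219.86596231   78.69094688] [-0.71473458 -0.15881536 -0.92346661] 29.75423447359505 0.0
top z [85.76255786 87.18545662 88.40749428] [ 548.79806558 -219.94263936   86.91663211] 1104
wood 54.92427672073322
20.9583 [-0.29436149  0.76186143 -0.20306273]
```

View pics/fin.png

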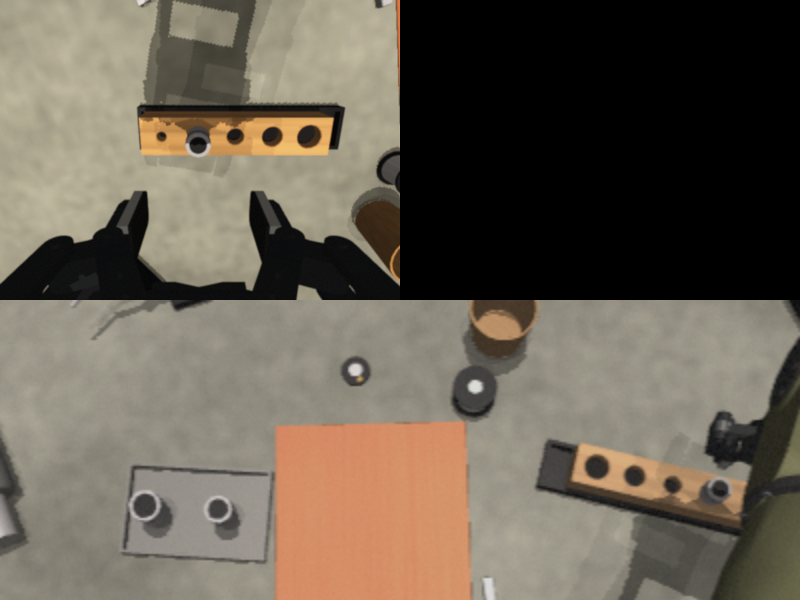

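The nozzle stands in the 14 mm hole with its top 32 mm above the wood (87.2 against 54.9 mm), so it is fully home. The tray nozzles are undisturbed and the gripper is clear of everything.

```bash
python3 -c "
from rig import bot
print(bot.finish_job())"
```

```text
the job is handed in; nothing more can be done
None
```

The small nozzle (14 mm stem) is fully home in the rack's 14 mm hole and released, the final pictures show the tray nozzles and nearby items undisturbed, and the job was handed in after about 21 s of robot time.

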